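Aim the parcel scanner

ROBOT

A 6-joint arm with a two-finger parallel gripper is mounted at the origin on the work surface. World frame = base frame: x ahead of the robot, y to its left, z up, the work surface at z = 0. Lengths are in m, angles in rad, forces in N, time in s.
With the tool pointing down it reaches from about 0.35 to 0.85 m from the base axis. Payload 8.1 kg.
Tool frame: the origin (TCP) lies on the mounting face of the last link; the fingertips stand 186 mm ahead of it and the grasp point (between the pads) lies 167 mm ahead of it (grip_point_offset is the distance from the TCP to the grasp point, in m); z points along the fingers, y is the direction in which the jaws open and shut (so a half turn about z gives the same grasp; the last joint's range is limited). The gripper opens to 93 mm and grips with 3 to 60 N. Pads are 15 mm wide; open, the fingers measure 128 mm over their backs; the gripper's body (75 mm by 188 mm) begins 65 mm behind the grasp point.
Start: joints at [1.183, 0.13, 1.488, -0, 1.523, -0.085], TCP at [0.179, 0.573, 0.405] pointing down, gripper open.
Joint ranges: [-2.96, 2.96], [-0.89, 2.26], [0.02, 2.5], [-1.34, 4.48], [0, 2.73], [-2.66, 2.66]. Speed limits (rad/s): [2.39, 2.39, 2.79, 3.14, 3.14, 3.14].

INTERFACE

Orientations are given as a rotation vector (axis times angle).
In Python, from plant import read_state, read_camera, close_job, grip_point_offset gives the robot as it stands.
- The arm moves only by the shell command python3 -m creep 'ROWS' [OPENING] [FORCE]. ROWS is JSON, a list of rows, each a list of 2 entries, a list of its own where there are three numbers: the shift along the tool's x, y, z in cm, then the turn, a rotation vector about the tool's x, y, z in degrees. In form: [[[tx, ty, tz], [rx, ry, rz]], ...]. A call has 1 to 12 rows; each row shifts and turns the commanded pose from where the row before left it, along the tool's axes as they then stand; what a row does not reach is not made up. A row lasts 1/12 s, in which the tool goes at most 41.7 mm and 7.16 degrees, less where a joint would pass 70% of its speed; a pose out of reach is approached as far as the arm can. A call is refused whole if a number of a shift passes 4.17 or a number of a turn 7.16, either way. A call with a gripper value outside its range is refused whole. OPENING is the opening in per cent of the stroke, from 0 (shut) to 100 (fully open), set as the call begins (- or left out, the last holds). The fingers move at their own pace and stop on an object; FORCE is the grip in N (left out, the last holds). Time passes only in rows, so rows that do not move let the fingers close. It gives the time, the measured TCP pose, the force and the opening at its end, in the units of the state.
- read_state(): the state, without advancing time (a new reading comes with each control period).
- read_camera(name): name is "scene" or "top"; returns a dict with "img" (400x640x3 uint8, red, green, blue), "K" (3x3 intrinsics, pixels), "T" (4x4, takes a point from camera to world coordinates). Camera axes: x right, y down, z forward; pixel columns grow to the right and rows downward; lengths in m; the calibration is good to about 2 mm. A picture is of the moment at which its call begins. There is no depth.
- close_job(): hands the job in, once; it reports no verdict.
The state is a dict: "t": time; "q": joint angles; "dq": joint speeds; "joint_torque": joint torques, N m; "tool_pos": TCP position; "orientation": TCP orientation; "force": force on the tool from outside, world axes, zero at the start; "wrist_torque": the same for the moment, N m; "opening": finger opening in m.
Only numpy, scipy, OpenCV 4.12 (cv2) and the standard library are available. Lean on these libraries where they do the work, as an engineer would, in place of code of your own. Each camera call takes 0.05 s, during which the arm holds its last target.

TASK

Book in the square parcel: draw the cordless scanner out of its stand, turn it nose-down and hold it aimed straight down at the middle of the label on top of the square parcel, not the long flat one, with its window 10 to 20 cm above the label. Finish while still holding it there, steady and touching nothing else, and leave the parcels and everything else on the desk where they are.

Things in the scene. Friction and masses are not known exactly. Their poses are not given: they have to be found in the camera images.
- scanner_head (a point): Centre of the scanner's cream head: grip here by its parallel flanks, 46 mm apart along y; they reach 30 mm behind to 36 mm before this point, 21 mm above and below. In the stand z is up, -x the front, the grey handle (40 x 34 mm) upright, its butt 122 mm below and 10 mm behind here. The head pitches 15 degrees nose-down; the nose flares to 64 mm wide. 0.2 kg, mass centre about 20 mm below here.
- scanner_window (a point): Centre of the dark red window on the nose, in the scanner_head frame at x -67.6, y 0, z -18.1 mm. Its z axis is the way the scanner looks: in the stand 15 degrees below the horizontal, to the front (75 degrees from straight down); its y axis is that of scanner_head. It reads by itself, no trigger is pulled; up to about 30 degrees off straight down still reads.
- scanner_butt (a point): Middle of the bottom end of the scanner's handle, with the axes of scanner_head. In the stand it rests on the cup's floor, 20 mm above the desk, 58 mm below the rim.
- stand_mouth (a point): Centre of the rim of the stand's cup, 78 mm above the desk; -x is the front. The stand is screwed down: black oval foot (128 x 104 mm), upright rectangular cup 58 mm deep (opening 43 x 37 mm, outside 64 x 56 mm). The scanner's handle stands in it with 1.5 mm of play all round and comes out straight up.
- square_parcel_label (a point): Centre of the white bar-code label (66 x 96 mm) on top of the square cardboard parcel, which is 150 x 150 mm and 70 mm high and lies loose on the desk. z up; the parcel's centre is 20 mm along +x and 12 mm along -y from here. This is the label to read.
- long_parcel_label (a point): Centre of the same kind of label on top of the long flat cardboard parcel, 240 (x) x 130 (y) mm and 45 mm high, loose; the parcel's centre is 45 mm along +x and 8 mm along -y from here. Not to be read, not to be moved.
- stapler: Black desk stapler, 140 x 38 mm, 52 mm high, loose; origin under its middle, x along it. Leave alone.
- glue_bottle: Small white glue bottle with a yellow band and an orange cap, 38 mm across and 87 mm high, loose; origin under its middle. Leave alone.
- tape_dispenser: Heavy black tape dispenser, 140 x 58 mm, 83 mm high; origin under its middle. Leave alone.
- hole_punch: Two-hole punch, 110 x 105 mm, 65 mm high; origin under its middle. Leave alone.
- pen_cup: Dark pen cup, 80 mm across, 95 mm high, with pens standing up to 165 mm; origin under its middle. Leave alone.
Things that resemble listed ones, but are neither listed nor needed, are in the scene too. What is shaped like the part that bears scanner_head but green is not meant.

How it is judged:
By the outcome, as a careful person would: the job done as asked, in the order asked, and still so for the second after the job is handed in, while the arm keeps its last pose, push and grip.
It also fails if it takes over 54 s, if anything falls off the work surface, if the arm or the gripper's body presses on something with over 40 N, if the wrist force passes 120 N, or if a joint passes its speed limit or range.

## Working session

There is one attempt and no reset: what is moved stays moved. The work goes in short steps, Python scripts to look and compute and a shell command to move; the robot and the scene stay as the last step left them, time stands still between calls to the robot, and variables do not carry over. Pictures are saved under pics/ and viewed, and the job is handed in when it is done.

```bash
mkdir -p pics; ls; python3 - <<'E'
from plant import *
import cv2
s=read_state();print(s, grip_point_offset)
for n in("scene","top"):
    c=read_camera(n);cv2.imwrite(f"pics/{n}0.png",cv2.cvtColor(c["img"],cv2.COLOR_RGB2BGR));print(c["K"],c["T"])
E
```

```text
pics
{'t': 0.0, 'q': array([ 1.18261687e+00,  1.31182498e-01,  1.48928713e+00, -2.92461561e-05,
        1.52300166e+00, -8.53859512e-02]), 'dq': array([ 0.00098446, -0.00120293,  0.00175238,  0.00053234, -0.00108429,
       -0.00063859]), 'joint_torque': array([ 3.71296517e-05, -5.59846795e+01, -4.91754448e+01,  7.68158538e-02,
        3.55093216e-02, -1.29884670e-04]), 'tool_pos': array([0.17880086, 0.57249714, 0.40367008]), 'orientation': array([-4.73747447e-01, -3.10524865e+00,  2.87899369e-03]), 'force': array([-0.00370273,  0.22278408, -0.40918615]), 'wrist_torque': array([-0.00342848,  0.01969358, -0.00838821]), 'opening': 0.09312309472144228} 0.1673
[[463.66678985   0.         315.56349835]
 [  0.         463.66678985 188.83544461]
 [  0.           0.           1.        ]] [[ 0.38573857  0.73389608 -0.55910849  1.22079452]
 [ 0.92260626 -0.30805718  0.23216042 -0.28757619]
 [-0.00185576 -0.60539022 -0.79592665  1.06263022]
 [ 0.          0.          0.          1.        ]]
[[407.12325034   0.         321.84404028]
 [  0.         407.12325034 199.44414012]
 [  0.           0.           1.        ]] [[ 0.01378026 -0.98458375  0.17437014  0.39606969]
 [-0.99968688 -0.01720882 -0.01816582 -0.0182762 ]
 [ 0.02088648 -0.17406522 -0.9845126   1.16397258]
 [ 0.          0.          0.          1.        ]]
```

View pics/scene0.png

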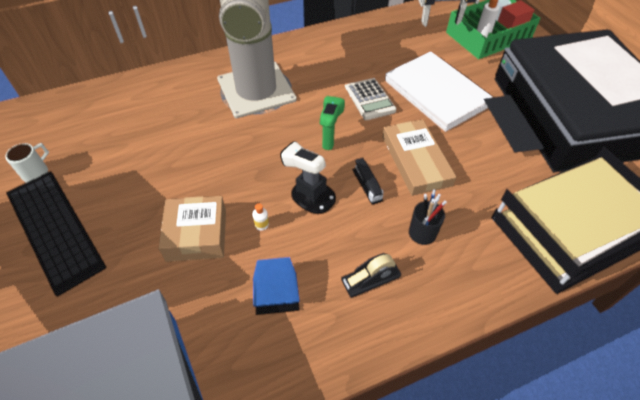

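View pics/top0.png

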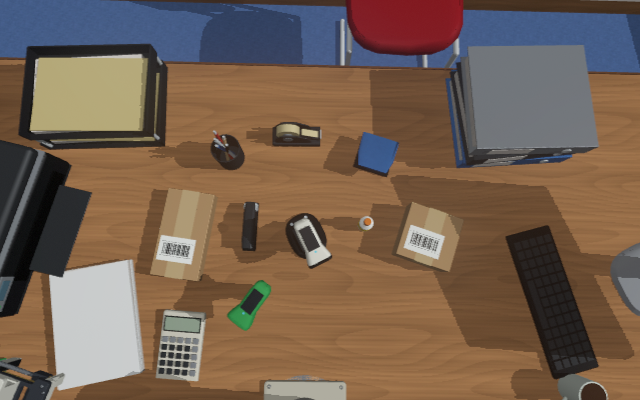

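```bash
python3 - <<'E'
import cv2
a=cv2.imread("pics/top0.png");b=cv2.imread("pics/scene0.png")
cv2.imwrite("pics/c1.png",cv2.resize(a[190:290,270:370],None,fx=6,fy=6,interpolation=cv2.INTER_CUBIC))
cv2.imwrite("pics/c2.png",cv2.resize(b[130:220,260:360],None,fx=6,fy=6,interpolation=cv2.INTER_CUBIC))
cv2.imwrite("pics/c3.png",cv2.resize(a[190:290,380:480],None,fx=6,fy=6,interpolation=cv2.INTER_CUBIC))
E
```

```text
(no output)
```

View pics/c1.png

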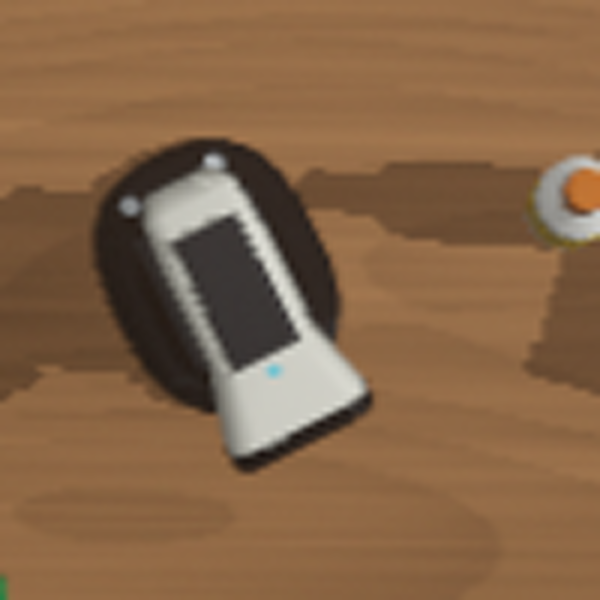

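View pics/c2.png

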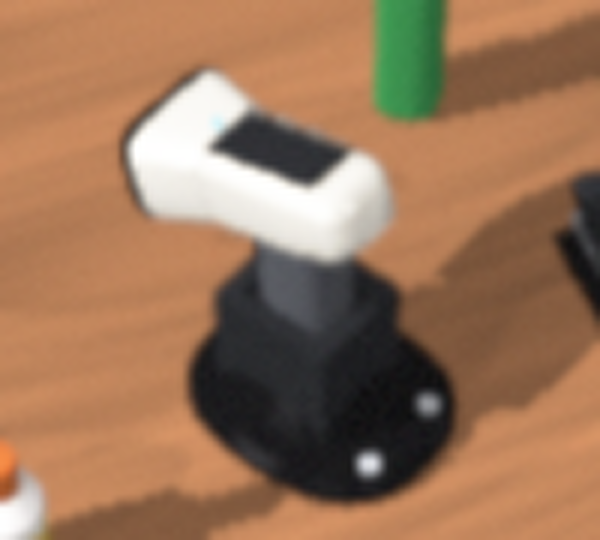

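View pics/c3.png

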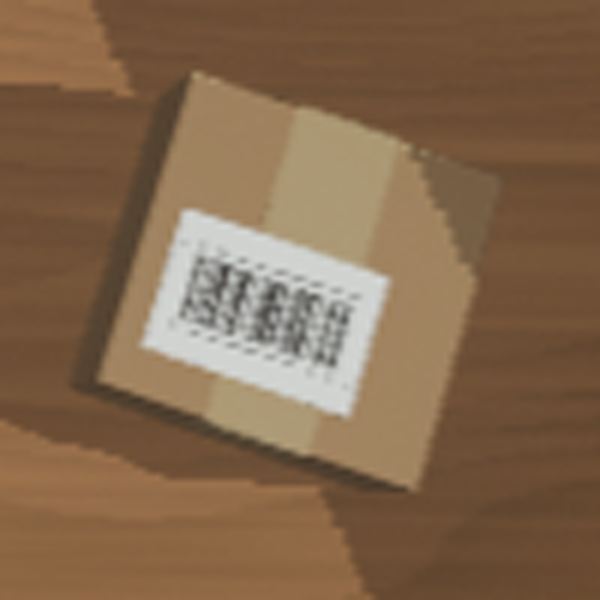

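```bash
cat > h.py <<'E'
import numpy as np, cv2
from plant import read_state, read_camera, close_job
KT={"scene":(np.array([[463.66678985,0,315.56349835],[0,463.66678985,188.83544461],[0,0,1]]),np.array([[0.38573857,0.73389608,-0.55910849,1.22079452],[0.92260626,-0.30805718,0.23216042,-0.28757619],[-0.00185576,-0.60539022,-0.79592665,1.06263022],[0,0,0,1]])),
"top":(np.array([[407.12325034,0,321.84404028],[0,407.12325034,199.44414012],[0,0,1]]),np.array([[0.01378026,-0.98458375,0.17437014,0.39606969],[-0.99968688,-0.01720882,-0.01816582,-0.0182762],[0.02088648,-0.17406522,-0.9845126,1.16397258],[0,0,0,1]]))}
def ray(n,p):
    K,T=KT[n]; d=T[:3,:3]@np.linalg.inv(K)@np.array([p[0],p[1],1.]); return T[:3,3],d/np.linalg.norm(d)
def onz(n,p,z):
    o,d=ray(n,p); return o+d*(z-o[2])/d[2]
def tri(p,q):
    a,d=ray("top",p);b,e=ray("scene",q)
    st=np.linalg.lstsq(np.c_[d,-e],b-a,rcond=None)[0]
    x,y=a+d*st[0],b+e*st[1]; return (x+y)/2,np.linalg.norm(x-y)
def proj(n,P):
    K,T=KT[n]; P=np.atleast_2d(P); c=(P-T[:3,3])@T[:3,:3]; u=c@K.T; return u[:,:2]/u[:,2:]
def crop(u,x0,y0,f=6): return ((u[0]+.5)/f-.5+x0,(u[1]+.5)/f-.5+y0)
E
python3 - <<'E'
from h import *
np.set_printoptions(precision=4,suppress=True)
pr=[((273,370),(217,122)),((237,368),(255,112)),((300,340),(210,147)),((172,242),(355,152)),((235,213),(310,186))]
for a,b in pr: print(tri(crop(a,270,190),crop(b,260,130)))
L=[onz("top",crop(c,380,190),.07) for c in((183,208),(388,277),(350,418),(142,347))]
L=np.array(L);print(L,L.mean(0));print(np.linalg.norm(np.diff(L,axis=0),axis=1))
P=np.array([onz("top",crop(c,380,190),.07) for c in((195,72),(500,178),(413,490),(98,382))]);print(P,P.mean(0));print(np.linalg.norm(np.diff(P,axis=0),axis=1))
print("screws",[tri(crop(a,270,190),crop(b,260,130)) for a,b in (((130,205),(428,404)),((214,160),(369,464)))])
E
```

```text
(array([ 0.4451, -0.0218,  0.1557]), np.float64(0.0005730126698813694))
(array([ 0.4461, -0.0057,  0.1562]), np.float64(0.0032913155260001848))
(array([ 0.4578, -0.0314,  0.1566]), np.float64(0.0032421537884075764))
(array([0.4959, 0.0212, 0.17  ]), np.float64(0.0025047289889477773))
(array([ 0.5079, -0.0044,  0.1722]), np.float64(0.0022732804346218276))
[[ 0.5257 -0.2788  0.07  ]
 [ 0.4959 -0.3708  0.07  ]
 [ 0.4327 -0.3513  0.07  ]
 [ 0.4629 -0.2588  0.07  ]] [ 0.4793 -0.3149  0.07  ]
[0.0968 0.0661 0.0973]
[[ 0.5882 -0.2858  0.07  ]
 [ 0.5417 -0.4238  0.07  ]
 [ 0.4015 -0.3783  0.07  ]
 [ 0.447  -0.2388  0.07  ]] [ 0.4946 -0.3317  0.07  ]
[0.1456 0.1474 0.1468]
screws [(array([0.5281, 0.0463, 0.0156]), np.float64(0.00032390989635547985)), (array([0.55  , 0.0071, 0.0173]), np.float64(0.00025872155970890336))]
```

```bash
cat > ov.py <<'E'
from h import *
import sys
x,y,yaw=map(float,sys.argv[1:4]); out=sys.argv[4]
c,s=np.cos(np.radians(yaw)),np.sin(np.radians(yaw)); R=np.array([[c,-s,0],[s,c,0],[0,0,1]])
H=np.array([x,y,.142]); W=lambda p:H+R@(np.array(p)/1000)
t=np.radians(15); A=np.array([-np.cos(t),0,-np.sin(t)]);N=np.array([-np.sin(t),0,np.cos(t)]);Y=np.array([0,1,0])
polys=[]
for n in(21,-21): polys.append([W(a*A+b*Y+n*N) for a,b in((-30,-23),(-30,23),(36,23),(36,-23))])
polys.append([W(70*A+b*Y+n*N) for b,n in((-32,-18),(-32,18),(32,18),(32,-18))])
polys.append([W((10+a,b,-64)) for a,b in((-32,-28),(-32,28),(32,28),(32,-28))])
polys.append([W((10+a,b,-64)) for a,b in((-21.5,-18.5),(-21.5,18.5),(21.5,18.5),(21.5,-18.5))])
polys.append([W((10+64*np.cos(k),52*np.sin(k),-137)) for k in np.linspace(0,6.28,40)])
ims=[]
for n,x0,y0 in(("top",270,190),("scene",260,125)):
    im=cv2.imread(f"pics/{n}0.png")[y0:y0+100,x0:x0+100]; im=cv2.resize(im,None,fx=4,fy=4,interpolation=cv2.INTER_CUBIC)
    for i,P in enumerate(polys):
        u=(proj(n,np.array(P))-[x0,y0]+.5)*4-.5
        cv2.polylines(im,[np.round(u*8).astype(int).reshape(-1,1,2)],True,[(0,0,255),(255,0,255),(0,255,0),(255,255,0),(0,255,255),(0,160,255)][i],1,cv2.LINE_AA,3)
    ims.append(im)
cv2.imwrite(out,np.hstack(ims))
E
python3 ov.py .4817 -.0024 28.8 pics/o1.png
```

```text
(no output)
```

View pics/o1.png

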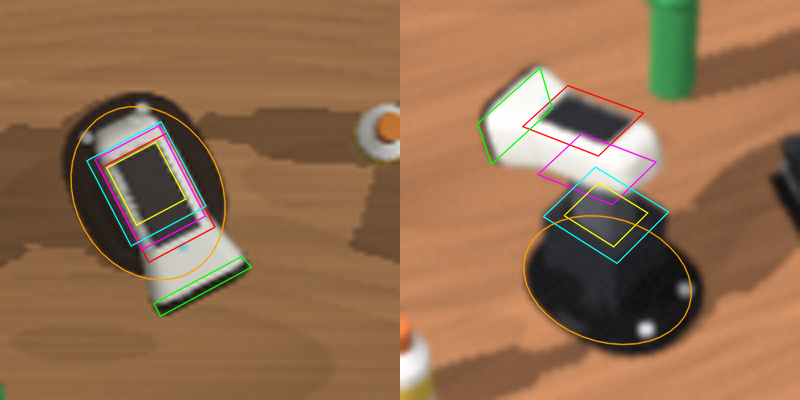

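```bash
sed -i 's/y0+100,x0:x0+100/y0+70,x0:x0+66/; s/("top",270,190),("scene",260,125)/("top",284,206),("scene",274,135)/; s/fx=4,fy=4/fx=6,fy=6/; s/+.5)\*4/+.5)*6/' ov.py
python3 ov.py .4835 -.0017 28.8 pics/o2.png
```

```text
(no output)
```

View pics/o2.png

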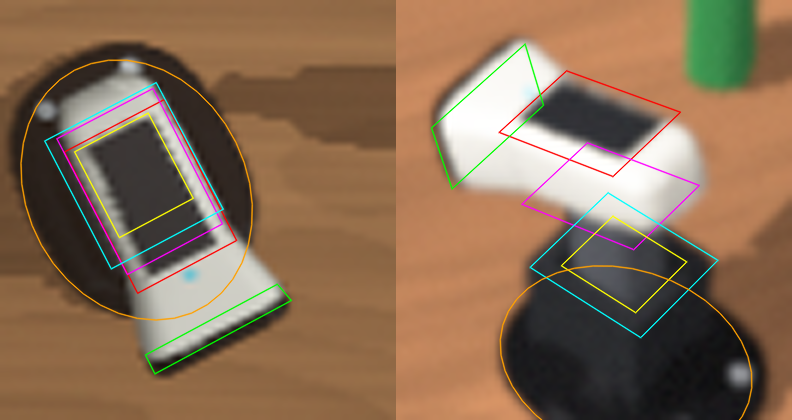

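```bash
cat > g.py <<'E'
from h import *
from scipy.spatial.transform import Rotation as Ro
np.set_printoptions(precision=3,suppress=True)
HEAD=np.array([.4845,-.001,.142]);YAW=28.5;G=.1673
def head_R(yaw,pitch=0): return Ro.from_euler('z',yaw,degrees=True)*Ro.from_euler('y',-pitch,degrees=True)  # pitch: nose down
def grasp_rel(tilt=40):
    t=np.radians(tilt); z=np.array([-np.sin(t),0,-np.cos(t)]);y=np.array([0,1.,0]);return Ro.from_matrix(np.c_[np.cross(y,z),y,z])
def cur():
    s=read_state();return s["tool_pos"],Ro.from_rotvec(s["orientation"]),s
def rel(p,R,show=True):
    a,A,s=cur(); d=A.inv().apply(p-a)*100; w=(A.inv()*R).as_rotvec(degrees=True)
    print("shift cm (tool)",d,"turn deg",w,"| world d cm",(p-a)*100,"t",s["t"],"q",s["q"],"F",s["force"],"open",s["opening"]); return d,w
def grasp(back=0,tilt=40):
    R=head_R(YAW)*grasp_rel(tilt); return HEAD-R.apply([0,0,G+back]),R
E
python3 - <<'E'
from g import *
print(head_R(0,75).apply([-1,0,0]))
p,R=grasp(.12);print(p);rel(p,R);p,R=grasp();print(p,R.as_rotvec())
E
```

```text
[-0.259  0.    -0.966]
[0.647 0.087 0.362]
shift cm (tool) [-59.144 -32.371   4.215] turn deg [ 15.905  37.762 -43.959] | world d cm [ 46.799 -48.54   -4.169] t 0.1 q [ 1.183  0.131  1.489  0.     1.523 -0.085] F [-0.551 -0.339 -0.628] open 0.0926257780159206
[0.579 0.05  0.27 ] [ 0.605 -2.38   0.22 ]
```

```bash
python3 -m creep '[[[-2,-1.1,0],[0,0,0]],[[-3.5,-1.9,0],[0,0,0]],[[-3.5,-1.9,0],[0,0,0]],[[-3.5,-1.9,0],[0,0,0]],[[-3.5,-1.9,0],[0,0,0]],[[-3.5,-1.9,0],[0,0,0]],[[-3.5,-1.9,0],[0,0,0]],[[-3.5,-1.9,0],[0,0,0]],[[-3.5,-1.9,0],[0,0,0]],[[-3.5,-1.9,0],[0,0,0]],[[-3.5,-1.9,0],[0,0,0]],[[-2,-1.1,0],[0,0,0]]]' 100
python3 -c "
from g import *
rel(*grasp(.12))"
```

```text
t: 1.1
tool_pos: [0.4899, 0.251, 0.4043]
orientation: [0.477, 3.105, -0.002]
force: [-0.5, 0.3, -0.6]
opening: 0.093
shift cm (tool) [-19.88  -10.916   4.24 ] turn deg [ 15.967  37.793 -44.072] | world d cm [ 15.686 -16.386  -4.22 ] t 1.1 q [ 0.381 -0.003  1.628 -0.001  1.517 -0.885] F [-0.524  0.349 -0.571] open 0.09295534780207576
```

```bash
python3 -m creep '[[[-2,-1.1,0],[1.6,3.8,-4.4]],[[-2,-1.1,0],[1.6,3.8,-4.4]],[[0,0,0],[1.6,3.8,-4.4]],[[0,0,0],[1.6,3.8,-4.4]],[[0,0,0],[1.6,3.8,-4.4]],[[0,0,0],[1.6,3.8,-4.4]],[[0,0,0],[1.6,3.8,-4.4]],[[0,0,0],[1.6,3.8,-4.4]],[[0,0,0],[1.6,3.8,-4.4]],[[0,0,0],[1.6,3.8,-4.4]],[[0,0,0],[0,0,0]]]'
python3 -c "
from g import *
rel(*grasp(.12))"
```

```text
t: 2.02
tool_pos: [0.5207, 0.2226, 0.4019]
orientation: [0.609, -2.369, 0.221]
force: [-0.3, -0.0, 0.1]
opening: 0.093
shift cm (tool) [ -5.991 -17.964   0.035] turn deg [-0.033 -0.545  0.339] | world d cm [ 12.613 -13.552  -3.982] t 2.0167 q [ 0.347  0.397  1.264 -0.12   2.179 -1.76 ] F [-0.342 -0.034  0.149] open 0.09301592964695017
```

```bash
python3 -m creep '[[[-0.6,-1.8,0],[0,-0.5,0.3]],[[-1,-3,0],[0,0,0]],[[-1,-3,0],[0,0,0]],[[-1,-3,0],[0,0,0]],[[-1,-3,0],[0,0,0]],[[-1,-3,0],[0,0,0]],[[-0.4,-1.2,0],[0,0,0]],[[0,0,0],[0,0,0]],[[0,0,0],[0,0,0]]]'
python3 - <<'E'
from g import *
rel(*grasp(.12));rel(*grasp(0))
for n in("scene","top"):
    c=read_camera(n);cv2.imwrite(f"pics/{n}1.png",cv2.cvtColor(c["img"],cv2.COLOR_RGB2BGR))
a=cv2.imread("pics/scene1.png")[0:250,180:430];b=cv2.imread("pics/top1.png")[100:350,200:450]
cv2.imwrite("pics/p1.png",cv2.resize(np.hstack([a,b]),None,fx=1.6,fy=1.6))
E
```

```text
t: 2.77
tool_pos: [0.6469, 0.0853, 0.3652]
orientation: [0.598, -2.389, 0.218]
force: [-1.2, 0.6, -0.7]
opening: 0.0931
shift cm (tool) [-0.259  0.171  0.194] turn deg [ 0.117  0.372 -0.33 ] | world d cm [-0.013  0.186 -0.315] t 2.7667 q [ 0.121  0.635  1.011 -0.279  2.135 -2.013] F [-1.178  0.612 -0.726] open 0.0931462671354932
shift cm (tool) [-0.181  0.146 12.193] turn deg [ 0.117  0.372 -0.33 ] | world d cm [-6.792 -3.494 -9.507] t 2.7667 q [ 0.121  0.635  1.011 -0.279  2.135 -2.013] F [-1.178  0.612 -0.726] open 0.0931462671354932
```

View pics/p1.png

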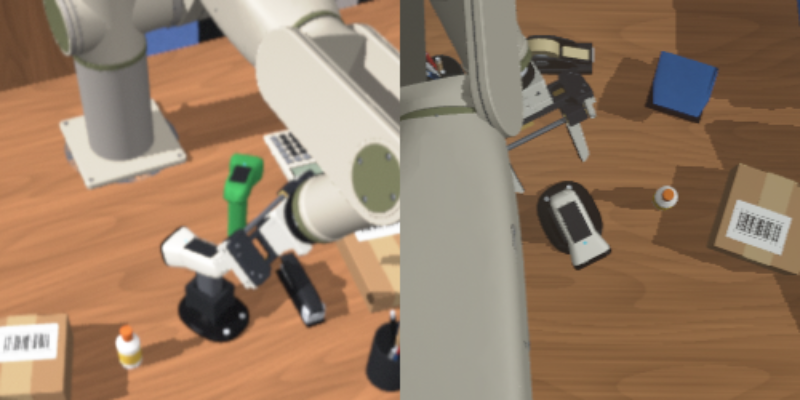

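```bash
python3 -m creep '[[[-0.2,0.15,1],[0.1,0.3,-0.3]],[[0,0,1.5],[0,0,0]],[[0,0,1.5],[0,0,0]],[[0,0,1.5],[0,0,0]],[[0,0,1],[0,0,0]],[[0,0,0.5],[0,0,0]],[[0,0,0],[0,0,0]],[[0,0,0],[0,0,0]]]'
python3 - <<'E'
from g import *
rel(*grasp(0))
for n in("scene","top"):
    c=read_camera(n);cv2.imwrite(f"pics/{n}2.png",cv2.cvtColor(c["img"],cv2.COLOR_RGB2BGR))
a=cv2.imread("pics/scene2.png")[120:220,260:360];b=cv2.imread("pics/top2.png")[170:270,260:360]
cv2.imwrite("pics/p2.png",cv2.resize(np.hstack([a,b]),None,fx=4,fy=4,interpolation=2))
E
```

```text
t: 3.53
tool_pos: [0.6079, 0.0673, 0.3115]
orientation: [0.608, -2.381, 0.221]
force: [0.3, -0.3, -0.3]
opening: 0.0929
shift cm (tool) [-0.084 -0.1    5.318] turn deg [-0.12   0.081  0.125] | world d cm [-2.889 -1.695 -4.133] t 3.5333 q [ 0.104  0.558  1.217 -0.277  2.008 -2.001] F [ 0.29  -0.283 -0.32 ] open 0.09293051389216783
```

View pics/p2.png

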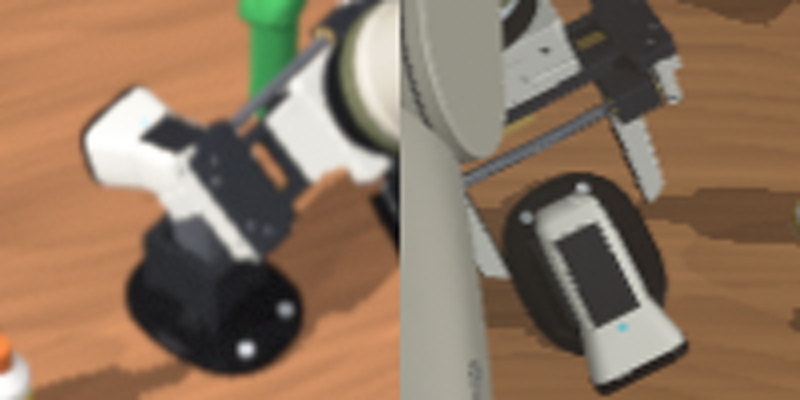

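```bash
python3 -m creep '[[[0,-0.1,1],[0,0,0]],[[0,0,1.2],[0,0,0]],[[0,0,1.2],[0,0,0]],[[0,0,1.2],[0,0,0]],[[0,0,0.7],[0,0,0]],[[0,0,0],[0,0,0]],[[0,0,0],[0,0,0]],[[0,0,0],[0,0,0]]]'
python3 - <<'E'
from g import *
rel(*grasp(0))
for n in("scene","top"):
    c=read_camera(n);cv2.imwrite(f"pics/{n}3.png",cv2.cvtColor(c["img"],cv2.COLOR_RGB2BGR))
a=cv2.imread("pics/scene3.png")[120:220,260:360];b=cv2.imread("pics/top3.png")[170:270,260:360]
cv2.imwrite("pics/p3.png",cv2.resize(np.hstack([a,b]),None,fx=4,fy=4,interpolation=2))
E
```

```text
t: 4.3
tool_pos: [0.5792, 0.0494, 0.2709]
orientation: [0.607, -2.382, 0.221]
force: [-0.5, -0.1, 1.1]
opening: 0.0927
shift cm (tool) [-0.069  0.089  0.043] turn deg [-0.098  0.101  0.081] | world d cm [-0.021  0.09  -0.077] t 4.3 q [ 0.083  0.517  1.351 -0.28   1.913 -1.994] F [-0.506 -0.076  1.112] open 0.09273598882315864
```

View pics/p3.png

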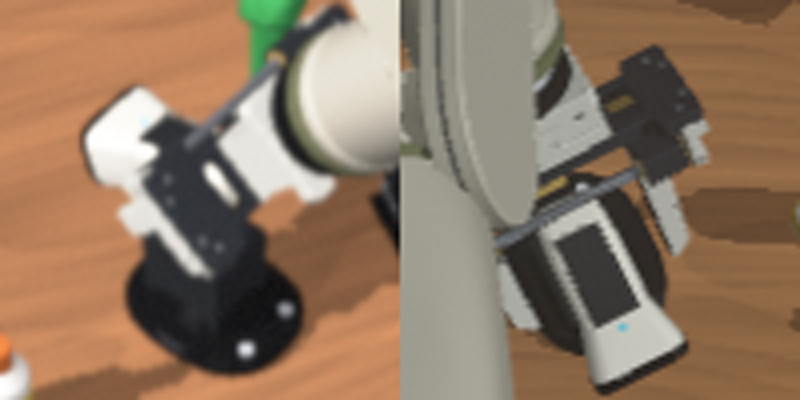

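```bash
python3 -m creep '[[[0,0,0],[0,0,0]],[[0,0,0],[0,0,0]],[[0,0,0],[0,0,0]],[[0,0,0],[0,0,0]],[[0,0,0],[0,0,0]],[[0,0,0],[0,0,0]],[[0,0,0],[0,0,0]],[[0,0,0],[0,0,0]]]' 30 8
python3 -m creep '[[[0,0,0],[0,0,0]],[[0,0,0],[0,0,0]],[[0,0,0],[0,0,0]],[[0,0,0],[0,0,0]]]' 
python3 -c "
from g import *
rel(*grasp(0))"
```

```text
t: 5.07
tool_pos: [0.5786, 0.0492, 0.27]
orientation: [0.607, -2.38, 0.221]
force: [-0.1, -0.1, 0.3]
opening: 0.046
t: 5.4
tool_pos: [0.5786, 0.0492, 0.27]
orientation: [0.607, -2.38, 0.221]
force: [0.6, 0.1, 0.2]
opening: 0.0461
shift cm (tool) [-0.056  0.076 -0.066] turn deg [-0.071  0.027  0.102] | world d cm [0.038 0.108 0.015] t 5.4 q [ 0.082  0.517  1.353 -0.28   1.912 -1.994] F [0.628 0.098 0.23 ] open 0.04607277842953319
```

```bash
python3 -m creep '[[[0,0,0],[0,0,0]],[[0,0,0],[0,0,0]],[[0,0,0],[0,0,0]],[[0,0,0],[0,0,0]]]' 0 45
python3 -c "
from g import *
p,R,s=cur();print(R.inv().apply([0,0,1]),s['force'],s['opening'])"
python3 -m creep '[[[0.32,0,-0.38],[0,0,0]],[[0.32,0,-0.38],[0,0,0]],[[0.32,0,-0.38],[0,0,0]],[[0.32,0,-0.38],[0,0,0]]]'
```

```text
t: 5.73
tool_pos: [0.5786, 0.0492, 0.27]
orientation: [0.607, -2.38, 0.221]
force: [-0.4, 0.7, -0.1]
opening: 0.0462
[ 0.642  0.    -0.766] [-0.396  0.68  -0.091] 0.04615018685962146
t: 6.07
tool_pos: [0.5787, 0.0492, 0.2906]
orientation: [0.607, -2.381, 0.221]
force: [0.6, 0.5, -1.6]
opening: 0.0458
```

```bash
python3 -m creep '[[[0.64,0,-0.77],[0,0,0]],[[0.64,0,-0.77],[0,0,0]],[[0.64,0,-0.77],[0,0,0]],[[0.64,0,-0.77],[0,0,0]],[[0.64,0,-0.77],[0,0,0]],[[0.64,0,-0.77],[0,0,0]],[[0.64,0,-0.77],[0,0,0]],[[0.64,0,-0.77],[0,0,0]],[[0.64,0,-0.77],[0,0,0]],[[0.64,0,-0.77],[0,0,0]],[[0.64,0,-0.77],[0,0,0]],[[0.64,0,-0.77],[0,0,0]]]'
python3 - <<'E'
from g import *
p,R,s=cur();print(p+R.apply([0,0,G]),s["q"],s["force"])
for n in("scene","top"):
    c=read_camera(n);cv2.imwrite(f"pics/{n}4.png",cv2.cvtColor(c["img"],cv2.COLOR_RGB2BGR))
a=cv2.imread("pics/scene4.png")[60:230,230:430];b=cv2.imread("pics/top4.png")[140:310,230:430]
cv2.imwrite("pics/p4.png",cv2.resize(np.hstack([a,b]),None,fx=2,fy=2,interpolation=2))
E
```

```text
t: 7.07
tool_pos: [0.579, 0.0494, 0.411]
orientation: [0.607, -2.38, 0.221]
force: [-0.8, 0.7, -1.9]
opening: 0.0461
[ 0.485 -0.002  0.283] [ 0.083  0.406  1.234 -0.312  2.133 -2.069] [-0.767  0.654 -1.876]
```

View pics/p4.png

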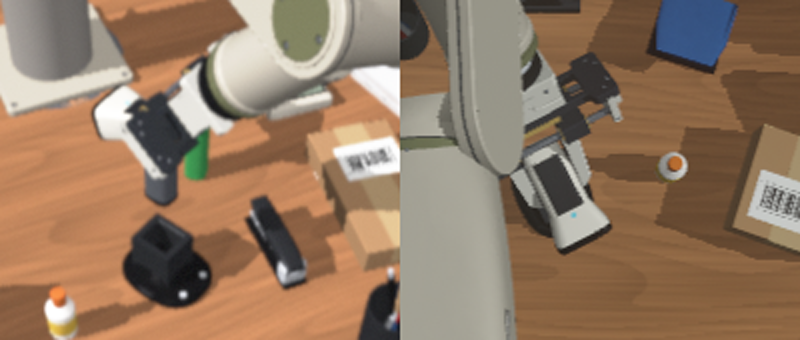

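```bash
cat >> g.py <<'E'
LAB=np.array([.4793,-.3149,.07])
def step(center,rotvec_deg,n):
    # per-row shift (cm) and turn (deg) in tool axes for rotation about world point/axis
    p,R,s=cur(); Q=Ro.from_rotvec(np.array(rotvec_deg)/n,degrees=True)
    d=Q.apply(p-center)+center-p
    print(n,"rows shift",R.inv().apply(d)*100,"turn",R.inv().apply(np.array(rotvec_deg))/n)
def gp(): p,R,s=cur(); return p+R.apply([0,0,G])
E
python3 -c "
from g import *
step(np.zeros(3),[0,0,-33],8)"
```

```text
8 rows shift [ 1.396 -3.768  1.17 ] turn [-2.641  0.005  3.169]
```

```bash
python3 -m creep '[[[0.56,-1.5,0.47],[-1.05,0,1.27]],[[1.12,-3.02,0.93],[-2.11,0,2.53]],[[1.12,-3.02,0.93],[-2.11,0,2.53]],[[1.12,-3.02,0.93],[-2.11,0,2.53]],[[1.12,-3.02,0.93],[-2.11,0,2.53]],[[1.12,-3.02,0.93],[-2.11,0,2.53]],[[1.12,-3.02,0.93],[-2.11,0,2.53]],[[1.12,-3.02,0.93],[-2.11,0,2.53]],[[1.12,-3.02,0.93],[-2.11,0,2.53]],[[1.12,-3.02,0.93],[-2.11,0,2.53]],[[0.56,-1.5,0.47],[-1.05,0,1.27]],[[0,0,0],[0,0,0]]]'
python3 -c "
from g import *
p,R,s=cur();print(gp(),s['q'],s['force'],R.as_matrix())
step(gp(),[0,0,-28],8)"
```

```text
t: 8.17
tool_pos: [0.5081, -0.2774, 0.4101]
orientation: [-0.101, -2.441, -0.034]
force: [0.3, -0.8, -2.3]
opening: 0.0461
[ 0.401 -0.269  0.282] [-0.501  0.4    1.243 -0.316  2.129 -2.07 ] [ 0.307 -0.832 -2.306] [[-0.763  0.082 -0.641]
 [ 0.064  0.997  0.051]
 [ 0.643 -0.002 -0.766]]
8 rows shift [ 0.013 -0.657  0.013] turn [-2.251  0.007  2.68 ]
```

```bash
python3 -m creep '[[[0.01,-0.66,0.01],[-2.25,0,2.68]],[[0.01,-0.66,0.01],[-2.25,0,2.68]],[[0.01,-0.66,0.01],[-2.25,0,2.68]],[[0.01,-0.66,0.01],[-2.25,0,2.68]],[[0.01,-0.66,0.01],[-2.25,0,2.68]],[[0.01,-0.66,0.01],[-2.25,0,2.68]],[[0.01,-0.66,0.01],[-2.25,0,2.68]],[[0.01,-0.66,0.01],[-2.25,0,2.68]],[[0,0,0],[0,0,0]]]'
python3 -c "
from g import *
p,R,s=cur();print(gp(),s['q'],s['force'],R.as_matrix())
step(gp(),R.apply([0,-75,0]),18)
print('lateral world in tool', R.inv().apply(np.r_[LAB[:2],.29]-gp())*100)"
```

```text
t: 8.92
tool_pos: [0.4938, -0.3242, 0.4102]
orientation: [-0.689, -2.362, -0.249]
force: [-0.3, 0.7, -3.0]
opening: 0.0458
[ 0.403 -0.267  0.282] [-0.65   0.456  1.17  -0.067  2.209 -1.674] [-0.266  0.682 -3.042] [[-0.646  0.537 -0.542]
 [ 0.412  0.843  0.345]
 [ 0.642 -0.001 -0.766]]
18 rows shift [1.216 0.    0.044] turn [-0.    -4.167 -0.   ]
lateral world in tool [-6.401  0.013 -6.41 ]
```

```bash
python3 -m creep '[[[-0.8,0,-0.8],[0,0,0]],[[-0.8,0,-0.8],[0,0,0]],[[-0.8,0,-0.8],[0,0,0]],[[-0.8,0,-0.8],[0,0,0]],[[-0.8,0,-0.8],[0,0,0]],[[-0.8,0,-0.8],[0,0,0]],[[-0.8,0,-0.8],[0,0,0]],[[-0.8,0,-0.8],[0,0,0]]]'
python3 -m creep '[[[1.22,0,0.04],[0,-4.17,0]],[[1.22,0,0.04],[0,-4.17,0]],[[1.22,0,0.04],[0,-4.17,0]],[[1.22,0,0.04],[0,-4.17,0]],[[1.22,0,0.04],[0,-4.17,0]],[[1.22,0,0.04],[0,-4.17,0]],[[1.22,0,0.04],[0,-4.17,0]],[[1.22,0,0.04],[0,-4.17,0]],[[1.22,0,0.04],[0,-4.17,0]],[[0,0,0],[0,0,0]]]'
python3 -c "
from g import *
p,R,s=cur();print(gp(),s['q'],s['force'],R.as_matrix())"
```

```text
t: 9.58
tool_pos: [0.5714, -0.371, 0.4183]
orientation: [-0.681, -2.364, -0.247]
force: [-0.4, 0.6, -2.3]
opening: 0.0458
t: 10.42
tool_pos: [0.4842, -0.3159, 0.4583]
orientation: [-0.858, -2.983, -0.014]
force: [-0.4, 0.3, -2.4]
opening: 0.0459
[ 0.479 -0.313  0.291] [-0.665  0.075  1.451 -0.006  1.654 -1.676] [-0.414  0.293 -2.44 ] [[-0.846  0.531 -0.034]
 [ 0.531  0.847  0.019]
 [ 0.039 -0.002 -0.999]]
```

```bash
python3 -m creep '[[[1.22,0,0.04],[0,-4.17,0]],[[1.22,0,0.04],[0,-4.17,0]],[[1.22,0,0.04],[0,-4.17,0]],[[1.22,0,0.04],[0,-4.17,0]],[[1.22,0,0.04],[0,-4.17,0]],[[1.22,0,0.04],[0,-4.17,0]],[[1.22,0,0.04],[0,-4.17,0]],[[1.22,0,0.04],[0,-4.17,0]],[[1.22,0,0.04],[0,-4.17,0]],[[0,0,0],[0,0,0]],[[0,0,0],[0,0,0]],[[0,0,0],[0,0,0]]]'
python3 - <<'E'
from g import *
p,R,s=cur();HR=R*grasp_rel(40).inv();M=HR.as_matrix()
look=HR.apply([-np.cos(np.radians(15)),0,-np.sin(np.radians(15))]);w=gp()+HR.apply([-.0676,0,-.0181])
print(gp(),s['q'],s['force'],"look",look,"window",w,"hit",w+look*(.07-w[2])/look[2],LAB)
print("corr tool cm",R.inv().apply(np.r_[LAB[:2],.22]-w)*100)
for n in("scene","top"):
    c=read_camera(n);cv2.imwrite(f"pics/{n}5.png",cv2.cvtColor(c["img"],cv2.COLOR_RGB2BGR))
a=cv2.imread("pics/scene5.png")[80:280,100:300];b=cv2.imread("pics/top5.png")[140:340,330:530]
cv2.imwrite("pics/p5.png",cv2.resize(np.hstack([a,b]),None,fx=2,fy=2,interpolation=2))
E
```

```text
t: 11.42
tool_pos: [0.3983, -0.2628, 0.429]
orientation: [0.707, 2.446, -0.225]
force: [0.2, 0.1, -1.4]
opening: 0.0459
[ 0.479 -0.314  0.292] [-0.728 -0.544  2.09   0.112  0.993 -1.769] [ 0.153  0.112 -1.384] look [-0.    -0.001 -1.   ] window [ 0.479 -0.314  0.222] hit [ 0.479 -0.314  0.07 ] [ 0.479 -0.315  0.07 ]
corr tool cm [ 0.094 -0.055  0.181]
```

View pics/p5.png

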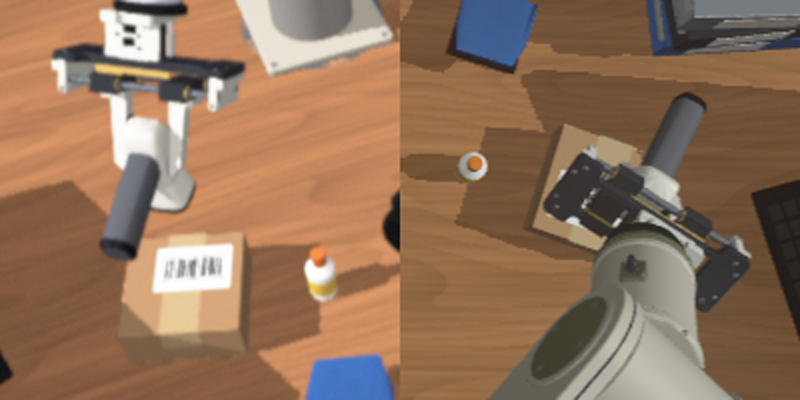

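```bash
python3 - <<'E'
from g import *
p,R,s=cur();HR=R*grasp_rel(40).inv();H=gp()
W=lambda q:H+HR.apply(np.array(q)/1000)
t=np.radians(15); A=np.array([-np.cos(t),0,-np.sin(t)]);N=np.array([-np.sin(t),0,np.cos(t)]);Y=np.array([0,1,0])
polys=[[W(70*A+b*Y+n*N) for b,n in((-32,-18),(-32,18),(32,18),(32,-18))],[W((10+a,b,-122)) for a,b in((-20,-17),(-20,17),(20,17),(20,-17))],[W((10+a,b,-30)) for a,b in((-20,-17),(-20,17),(20,17),(20,-17))]]
ims=[]
for n,x0,y0 in(("scene",140,120),("top",440,170)):
    im=cv2.resize(cv2.imread(f"pics/{n}5.png")[y0:y0+80,x0:x0+80],None,fx=5,fy=5,interpolation=2)
    for P,c in zip(polys,((0,255,0),(0,0,255),(255,255,0))):
        u=(proj(n,np.array(P))-[x0,y0]+.5)*5-.5
        cv2.polylines(im,[np.round(u*8).astype(int).reshape(-1,1,2)],True,c,1,cv2.LINE_AA,3)
    ims.append(im)
cv2.imwrite("pics/p6.png",np.hstack(ims))
E
```

View pics/p6.png

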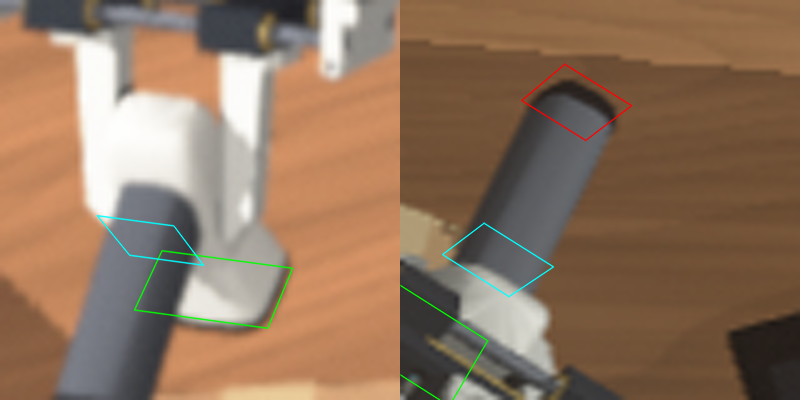

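```bash
python3 -m creep '[[[0.05,-0.05,0.1],[0,0,0]],[[0,0,0],[0,0,0]],[[0,0,0],[0,0,0]],[[0,0,0],[0,0,0]],[[0,0,0],[0,0,0]],[[0,0,0],[0,0,0]],[[0,0,0],[0,0,0]],[[0,0,0],[0,0,0]],[[0,0,0],[0,0,0]],[[0,0,0],[0,0,0]],[[0,0,0],[0,0,0]],[[0,0,0],[0,0,0]]]'
python3 - <<'E'
from g import *
p,R,s=cur();HR=R*grasp_rel(40).inv();w=gp()+HR.apply([-.0676,0,-.0181])
print(w,HR.apply([-.9659,0,-.2588]),s['dq'],s['force'])
c=cv2.cvtColor(read_camera("scene")["img"],cv2.COLOR_RGB2BGR)
d=cv2.absdiff(c,cv2.imread("pics/scene0.png")).max(2)
v=c.copy();v[d>40]=(0,0,255)
cv2.imwrite("pics/p7.png",v)
E
```

```text
t: 12.52
tool_pos: [0.3976, -0.2632, 0.427]
orientation: [0.708, 2.443, -0.225]
force: [0.6, -0.9, -1.5]
opening: 0.0461
[ 0.479 -0.315  0.22 ] [ 0.002 -0.002 -1.   ] [-0.     0.001 -0.001  0.001  0.    -0.001] [ 0.65  -0.911 -1.5  ]
```

View pics/p7.png

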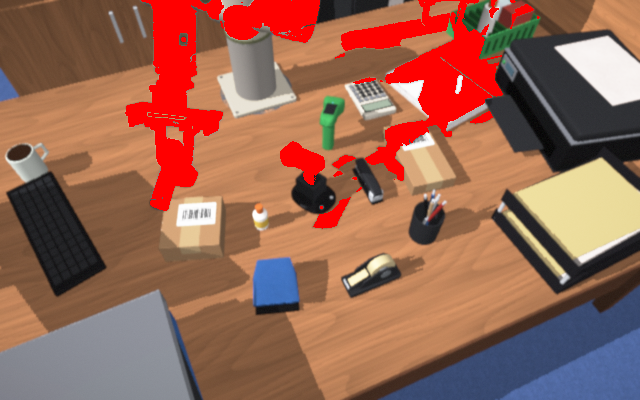

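```bash
python3 -c "
from plant import close_job
print(close_job())"
```

```text
the job is handed in; nothing more can be done
None
```

I took the white scanner out of its stand by its head and turned it nose-down. It is now held over the middle of the square parcel's label, and the job was handed in at about 12.5 s.

**Aim:** worked out from the arm pose, the window is at (0.479, -0.315, 0.220). That is about 15 cm above the label centre, which I measured at (0.479, -0.315, 0.07). It looks within about 0.2° of straight down.

**Grip and steadiness:** the opening is 46 mm, which matches the head, and the joints are standing still. The wrist force is about 2 N, roughly the scanner's own weight, so it is touching nothing else.

**Picture checks:**
- Drawing the scanner's expected outline on both pictures agreed to a few millimetres.
- When I first located it in the stand, the nose fitted but the flank corners lay about 5 mm further back. The grip may therefore be a few millimetres off along the head. This hardly affects the aim, because the scanner now looks along that direction.
- Comparing the last scene picture with the first showed changes only at the arm, the scanner and what I took to be their shadows. The parcels and the other desk items had not moved.

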